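# Refit the air purifier's filter and set its fan speed

### The arm

A 6-joint arm with a two-finger parallel gripper is mounted at the origin on a cart in front of the work surface, level with it; the furniture and walls round the work are solid. World frame = base frame: x ahead of the robot, y to its left, z up, the work surface at z = 0. Lengths are in m, angles in rad, forces in N, time in s.
With the tool pointing down it reaches from about 0.275 to 0.75 m from the base axis. Payload 10.2 kg.
Tool frame: the origin (TCP) lies midway between the tips of the shut fingers; the grasp point (between the pads) lies 19 mm behind it; z points along the fingers, y is the line along which they close (so a half turn about z gives the same grasp; the last joint's range is limited). The gripper opens to 88 mm and grips with 3 to 60 N. Pads are 18 mm wide; open, the fingers measure 123 mm over their backs; the gripper's body (75 mm by 187 mm) begins 45 mm behind the grasp point.
Start: joints at [1.088, 0.313, 1.498, -0, 1.331, -0.223], TCP at [0.135, 0.507, 0.239] pointing down, gripper open.
Joint ranges: [-2.94, 2.94], [-0.97, 2.17], [0.19, 2.56], [-1.23, 4.37], [0.02, 3.11], [-2.88, 2.88]. Speed limits (rad/s): [2.39, 2.39, 3.01, 3.14, 3.14, 3.14].

### API

Orientations are given as a unit quaternion [w, x, y, z].
In Python, from plant import robot gives the robot as it stands.
- The arm moves only by the tool arm_command, never from a script. Its argument "plan" is a list of rows, each an object with "xyz": the shift along the tool's x, y, z in m, a list of three; "twist": the turn about the tool's z in rad. A call has 1 to 12 rows; each row shifts and turns the commanded pose from where the row before left it, along the tool's axes as they then stand; what a row does not reach is not made up. A row lasts 1/12 s, in which the tool goes at most 41.7 mm and 7.16 degrees, less where a joint would pass 70% of its speed; a pose out of reach is approached as far as the arm can. A call is refused whole if a number of a shift passes 0.0417 or a number of a turn 0.125, either way. A call with a gripper value outside its range is refused whole. "grip" is the opening in per cent of the stroke, from 0 (shut) to 100 (fully open), set as the call begins (left out, the last holds). The fingers move at their own pace and stop on an object; "grip_force" is the grip in N (left out, the last holds). Time passes only in rows, so rows that do not move let the fingers close. It gives the time, the measured TCP pose, the force, the opening and the grip force at its end, in the units of the state.
- robot.state(): the state, without advancing time (a new reading comes with each control period).
- robot.grab_frame(name): name is "side" or "top"; returns a dict with "color" (420x560x3 uint8, red, green, blue), "mtx" (3x3 intrinsics, pixels), "dist_coeffs" ([k1, k2, p1, p2, k3] as OpenCV has them; the pictures are not rectified), "R" (3x3) and "t" (3): a world point X has camera coordinates R X + t. Camera axes: x right, y down, z forward; pixel columns grow to the right and rows downward; lengths in m; the calibration is good to about 2 mm. A picture is of the moment at which its call begins. There is no depth.
- robot.finish_job(): hands the job in; it is judged then, once.
The state is a dict: "time_s": time; "joints": joint angles; "joint_velocities": joint speeds; "tau": joint torques, N m; "tcp_pos": TCP position; "orientation": TCP orientation; "contact_force": force on the tool from outside, world axes, zero at the start; "moment": the same for the moment, N m; "opening": opening from 0.0 (shut) to 1.0 (fully open); "grasp_force": force on a finger pad.
Only numpy, scipy, OpenCV 4.12 (cv2) and the standard library are available. Lean on these libraries where they do the work, as an engineer would, in place of code of your own. Each camera call takes 0.05 s, during which the arm holds its last target. There are 200 camera calls.

### The job

The air purifier on the desk is waiting for its cleaned blue filter. Lay the filter flat in the purifier's open bay, handle up and fully home, without dropping it in; swing the grille cover shut over it; then turn the speed knob clockwise to speed 3, that is three clicks up from the red off mark. Leave the mug, the notebook and the calculator where they are.

Things in the scene. Friction and masses are not known exactly. Their poses are not given: they have to be found in the camera images.
- purifier: Desktop air purifier, white housing on a dark louvred base, 190 deep (x) x 300 wide (y) x 105 mm high, immovable. Origin: centre of its underside on the desk; x points to its rear (away from the robot), y to its left, z up. Its filter bay, open at the top, is in the left part; the speed knob stands on the dark panel in the right part.
- bay_floor (a point): Centre of the filter bay's floor, axes as the purifier's. The bay is a rectangular well 125 (x) x 165 (y) mm and 53 mm deep, so the floor is 52 mm above the desk; its walls are rounded at the mouth (radius 4 mm).
- filter: Blue-framed pleated filter cassette, rigid, 118 (x) x 158 (y) x 28 mm, about 200 g, lying flat, handle up. Origin: centre of its underside. Handle to grip: an upright rib on the middle of its top, 60 long (x) x 14 wide (y), from 28 to 50 mm above the underside. Fits the bay either way round, y along y; home, its underside lies on the bay floor.
- cover (a joint): Opening angle of the grille cover, rad: 0 shut (flat over the bay), about 1.57 upright, stop at 1.75 leaning slightly back. A stiff hinge: it stays where it is left near upright and falls shut by itself from below about 1 rad (moving its edge takes about 1 N). It cannot go fully down if the filter is not home.
- cover_lip (a point): Middle of the front edge of the cover's dark finger lip, 174 mm from the hinge line; the lip is 56 wide x 6 mm thick and sticks out 17 mm from the cover. The cover is a slab 157 (hinge to edge) x 185 (y) x 8 mm thick. The point's axes turn with the cover: x from lip to hinge, z out of the cover's outer face (up when shut).
- cover_hinge (a point): Middle of the cover's hinge line, along the rear edge of the bay, 110 mm above the desk (at half the thickness of the cover); axes turn with the cover.
- speed_knob (a joint): Turn of the speed knob, rad, growing clockwise seen from above: 0 at the red off mark, then one stable click each 0.436 rad (25 degrees): 1.309 at speed 3, 2.18 at speed 5, the last. A sprung ball pulls it into the nearest click; passing one takes about 0.1 N m.
- knob_grip (a point): On the knob's vertical axis, 137 mm above the desk. The knob is a 52 mm disc, top at 116 mm, with a straight grip bar across it, 52 long x 14 wide, top at 146 mm above the desk. The point's x axis points to the bar's end with the white pointer line, z up. Round it, clockwise: a red dot (off), then five white strokes, each longer than the last (speeds 1 to 5).
- mug: Green mug, 92 mm across, 100 mm high, handle to one side; bystander. Origin: centre of its underside.
- notebook: Blue spiral notebook, 148 x 109 x 14 mm, lying flat; bystander. Origin: centre of its underside.
- calculator: Grey desk calculator, 62 x 98 x 15 mm, lying flat; bystander. Origin: centre of its underside.

How it is judged:
By the outcome, as a careful person would: the job done as asked, in the order asked, and still so for the second after the job is handed in, with the robot touching nothing.
It also fails if it takes over 72 s, if anything falls off the work surface, if the arm or the gripper's body presses on something with over 40 N, if the wrist force passes 120 N, or if a joint passes its speed limit or range.

## Working session

There is one attempt and no reset: what is moved stays moved. The work goes in short steps, Python scripts to look and compute and a tool call to move; the robot and the scene stay as the last step left them, time stands still between calls to the robot, and variables do not carry over. Pictures are saved under pics/ and viewed, at most 10 in all, crops included, and the job is handed in when it is done.

Besides the shell and the picture viewer there is one more tool, called after "Request:" in YAML: its name, and indented under it one key for each argument. arm_command: Moves the arm, as the interface text tells. Its arguments: {"type":"object","properties":{"plan":{"type":"array","items":{"type":"object","properties":{"xyz":{"type":"array","items":{"type":"number"}},"twist":{"type":"number"}}}},"grip":{"type":"number"},"grip_force":{"type":"number"}},"required":["plan"]}

```bash
mkdir -p pics; cat > h.py <<'E'
import cv2, numpy as np
from plant import robot
def grab(n,f=None):
    g=robot.grab_frame(n)
    for k in("mtx","dist_coeffs","R","t"): g[k]=np.array(g[k],float)
    if f: cv2.imwrite(f,g["color"][:,:,::-1])
    return g
def ray(g,px):
    u=cv2.undistortPoints(np.array(px,float).reshape(-1,1,2),g["mtx"],g["dist_coeffs"]).reshape(-1,2)
    d=np.c_[u,np.ones(len(u))]@g["R"]; return -g["R"].T@g["t"].ravel(), d
def plane(g,px,z):
    c,d=ray(g,px); return c+d*((z-c[2])/d[:,2])[:,None]
def proj(g,X):
    return cv2.projectPoints(np.array(X,float).reshape(-1,1,3),cv2.Rodrigues(g["R"])[0],g["t"],g["mtx"],g["dist_coeffs"])[0].reshape(-1,2)
E
python3 - <<'E'
from h import *
for n in("side","top"):
    g=grab(n,f"pics/{n}0.png"); print(n,-g["R"].T@g["t"].ravel(),g["R"][2],g["mtx"][0,0])
print(robot.state())
E
```

```text
side [ 0.07280205 -0.99455004  0.63027662] [ 0.35699419  0.83645134 -0.41581762] 421.6659362684684
top [0.40464231 0.02311327 1.3461354 ] [ 0.10242956  0.00775483 -0.99471003] 385.80266881983613
{'time_s': 0.1, 'joints': array([ 1.08760133e+00,  3.13390131e-01,  1.49833184e+00, -2.09573818e-05,
        1.33100622e+00, -2.23418903e-01]), 'joint_velocities': array([-0.00023637, -0.00240323, -0.00346375,  0.00056677, -0.00074832,
       -0.00089898]), 'tau': array([ 4.19246076e-03, -4.02814507e+01, -2.52648246e+01,  6.96512754e-02,
        3.41912359e-02, -3.65834501e-05]), 'tcp_pos': array([0.1347784 , 0.50718424, 0.23823132]), 'orientation': array([-1.86900577e-04,  1.29520637e-01,  9.91576564e-01, -5.36221349e-04]), 'contact_force': array([ 0.13306473, -0.21547928, -0.18999657]), 'moment': array([-0.04983782, -0.00834415,  0.02113694]), 'grasp_force': 0.0, 'opening': 1.0016815997934096}
```

View pics/top0.png

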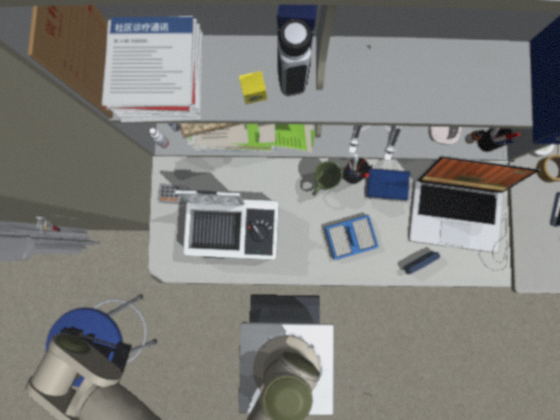

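View pics/side0.png

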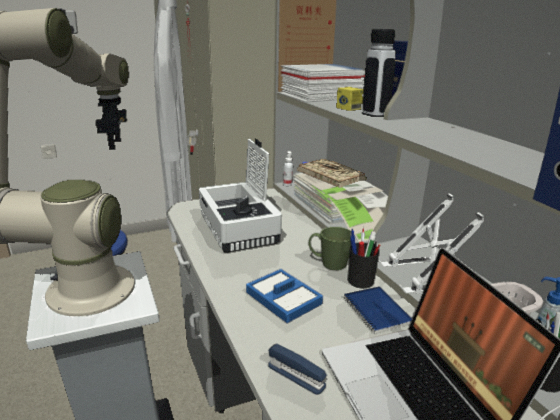

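The top view shows the purifier at about (187–279, 197–258), with its cover upright at the rear and the knob near (259,231). The filter is at (351,237), slightly rotated, the mug at (327,175), the notebook at (388,184) and the calculator at (168,193). Next I measure.

```bash
cat > m.py <<'E'
from h import *
g=grab("top"); s=grab("side")
def blue(im,x0,x1,y0,y1,mn=100):
    h=cv2.cvtColor(im,cv2.COLOR_RGB2HSV); m=cv2.inRange(h,(98,130,60),(120,255,255)); k=np.zeros_like(m); k[y0:y1,x0:x1]=m[y0:y1,x0:x1]
    c=max(cv2.findContours(k,0,1)[0],key=cv2.contourArea); return c
c=blue(g["color"],315,385,210,262)
P=plane(g,c.reshape(-1,2),0.028)
r=cv2.minAreaRect((P[:,:2]*1000).astype(np.float32)); print("filter rect mm",r)
print("box",cv2.boxPoints(r))
# white housing at z=.105
h=cv2.cvtColor(g["color"],cv2.COLOR_RGB2HSV)
m=cv2.inRange(h,(0,0,190),(180,40,255)); k=np.zeros_like(m); k[190:265,175:290]=m[190:265,175:290]
c=max(cv2.findContours(k,0,1)[0],key=cv2.contourArea)
P=plane(g,c.reshape(-1,2),0.105); r=cv2.minAreaRect((P[:,:2]*1000).astype(np.float32)); print("housing",r); print(cv2.boxPoints(r))
A=cv2.resize(g["color"][180:270,160:290],None,fx=6,fy=6,interpolation=2)
cv2.imwrite("pics/a.png",A[:,:,::-1])
B=cv2.resize(s["color"][130:260,190:330],None,fx=4,fy=4,interpolation=2)
cv2.imwrite("pics/b.png",B[:,:,::-1])
E
python3 m.py
```

```text
filter rect mm ((451.99365234375, -218.46209716796875), (110.59612274169922, 42.52104568481445), 18.422143936157227)
box [[ 392.81073 -215.76614]
 [ 406.24805 -256.10815]
 [ 511.17657 -221.15805]
 [ 497.73926 -180.81604]]
housing ((471.3975524902344, 185.17654418945312), (297.4220886230469, 187.43650817871094), 88.32357788085938)
[[373.3689   39.27086]
 [560.72516  33.78743]
 [569.4262  331.0822 ]
 [382.06995 336.56567]]
```

View pics/a.png

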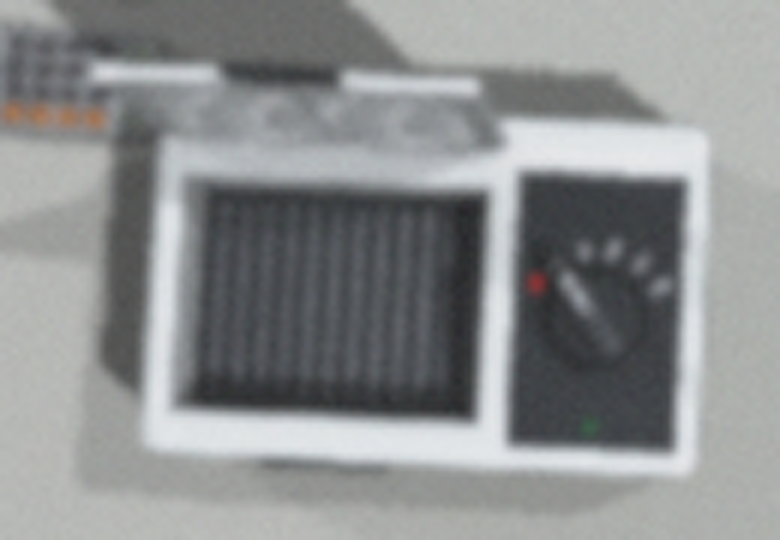

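View pics/b.png

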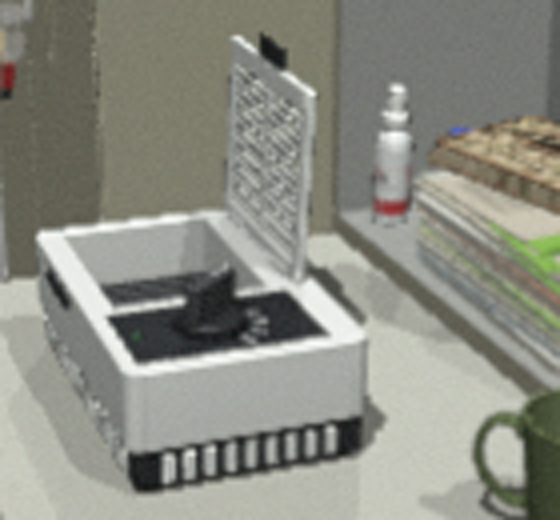

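The crops show three things:
- **Purifier:** front corners at about (184,255) and (275,258) in the full image. The cover is upright, with its lip at (206,192).
- **Knob:** centre near (259,232), with the pointer towards (253,225).
- **Marks:** red dot at (249.5,227), visible strokes at (257.5,222), (262,221), (267,224) and (270,228). Stroke 1 is under the pointer, so the knob may be at speed 1.

Now sub-pixel line fits.

```bash
cat > m2.py <<'E'
from h import *
from scipy.ndimage import map_coordinates
g=grab("top"); im=g["color"]; gray=im.astype(float).mean(2)
def edge(A,B,w=3.5,src=gray):
    A,B=np.array(A,float),np.array(B,float); d=B-A; L=np.hypot(*d); d/=L; n=np.array([-d[1],d[0]])
    pts=[]; o=np.arange(-w,w+.01,.25)
    for t in np.arange(0.08*L,0.92*L,.5):
        p=A+d*t; q=p+o[:,None]*n; v=map_coordinates(src,[q[:,1],q[:,0]],order=1)
        gr=np.abs(np.gradient(v)); gr[gr<gr.max()*.5]=0; pts.append(p+n*(gr@o/gr.sum()))
    vx,vy,x,y=cv2.fitLine(np.array(pts,np.float32),cv2.DIST_HUBER,0,.01,.01).ravel(); return np.array([x,y]),np.array([vx,vy])
def X(l,m):
    s=np.linalg.solve(np.c_[l[1],-m[1]],m[0]-l[0]); return l[0]+s[0]*l[1]
C=lambda x,y:(160+(x+.5)/6-.5,180+(y+.5)/6-.5)
F=edge(C(145,448),C(693,470)); R=edge(C(693,470),C(708,128)); L=edge(C(145,448),C(162,135)); K=edge(C(510,120),C(708,128),2.5)
pc=plane(g,[X(F,L),X(F,R),X(K,R),X(K,L)],.105); print("housing FL FR RR RL\n",pc[:,:2].round(4))
print("len",[round(float(np.linalg.norm(pc[i]-pc[(i+1)%4])),4) for i in range(4)],"ctr",pc.mean(0)[:2])
for nm,a in(("front",pc[1]-pc[0]),("rear",pc[2]-pc[3])): print(nm,np.degrees(np.arctan2(-a[0],a[1])*1+0)%180-180, end=' ')
# bay
bF=edge(C(175,408),C(475,420)); bR=edge(C(475,420),C(490,190)); 
fL=edge(C(195,400),C(208,195)); fK=edge(C(208,192),C(485,198))
y=(pc[0]-pc[1])[:2]; y/=np.linalg.norm(y); x=np.array([y[1],-y[0]]); O=pc.mean(0)[:2]
loc=lambda P:np.c_[(P[:,:2]-O)@x,(P[:,:2]-O)@y].round(4)
print("\nyaw",np.degrees(np.arctan2(x[1],x[0])))
print("mouth FR",loc(plane(g,[X(bF,bR)],.104)),"floor/mouth RL at z.052,.105",[loc(plane(g,[X(fK,fL)],z)) for z in(.052,.105)])
# panel and dot
h=cv2.cvtColor(im,cv2.COLOR_RGB2HSV)
m=((h[...,1]>120)&((h[...,0]<10)|(h[...,0]>170))); m[:,:240]=0;m[:,262:]=0;m[:215]=0;m[240:]=0
ys,xs=np.nonzero(m); print("dot",xs.mean(),ys.mean(),loc(plane(g,[(xs.mean(),ys.mean())],.105)))
print("strokes",loc(plane(g,[C(585,252),C(613,248),C(640,262),C(660,287)],.105)).tolist(),"bar tip",loc(plane(g,[C(560,270)],.146)),"bar tail",loc(plane(g,[C(612,352)],.146)))
# filter
m=cv2.inRange(h,(95,90,40),(125,255,255)); k=np.zeros_like(m);k[208:264,312:388]=m[208:264,312:388]
hull=cv2.convexHull(np.argwhere(k>0)[:,::-1].astype(np.float32)).reshape(-1,2)
r=cv2.minAreaRect((plane(g,hull,.028)[:,:2]*1000).astype(np.float32)); print("filter",r)
bx=cv2.boxPoints(cv2.minAreaRect(hull)); sat=h[...,1].astype(float)
E4=[edge(bx[i],bx[(i+1)%4],3,sat) for i in range(4)]; q=plane(g,[X(E4[i-1],E4[i]) for i in range(4)],.028)
print(q[:,:2].round(4),[round(float(np.linalg.norm(q[i]-q[(i+1)%4])),4) for i in range(4)],q.mean(0)[:2].round(4))
for i in range(4): e=q[(i+1)%4]-q[i]; print(round(float(np.degrees(np.arctan2(e[1],e[0]))),2),end=' ')
A=cv2.resize(im[205:268,300:400],None,fx=6,fy=6,interpolation=2); cv2.imwrite("pics/f.png",A[:,:,::-1])
E
python3 m2.py
```

```text
housing FL FR RR RL
 [[0.3796 0.3353]
 [0.3847 0.0513]
 [0.562  0.0442]
 [0.5736 0.3332]]
len [0.284, 0.1775, 0.2893, 0.194] ctr [0.47499376 0.19099893]
front -178.96294494722102 rear -2.291330398395047 
yaw 1.0370550527789992
mouth FR [[-0.0742 -0.0309]] floor/mouth RL at z.052,.105 [array([[0.0616, 0.1318]]), array([[0.056 , 0.1196]])]
dot 249.16666666666666 226.83333333333334 [[-0.0004 -0.0642]]
strokes [[0.0164, -0.0897], [0.0185, -0.1048], [0.0109, -0.1193], [-0.0026, -0.13]] bar tip [[ 0.0041 -0.0793]] bar tail [[-0.0385 -0.1063]]
filter ((451.0426025390625, -215.4384307861328), (116.1968994140625, 157.5877685546875), 16.702272415161133)
[[ 0.4822 -0.1268]
 [ 0.5258 -0.2721]
 [ 0.4201 -0.3031]
 [ 0.3764 -0.1573]] [0.1518, 0.1102, 0.1522, 0.1102] [ 0.4511 -0.2148]
-73.29 -163.65 106.69 16.11
```

```bash
cat > m3.py <<'E'
from m2e import *
g=grab("top"); im=g["color"]; gray=im.astype(float).mean(2)
E
sed -n '/^def edge/,/^C=/p' m2.py > body; { echo 'from h import *
from scipy.ndimage import map_coordinates
gray=None'; sed -e 's/gr=np.abs(np.gradient(v)); gr\[/gr=np.maximum(sg*np.gradient(v),0); gr[/; s/src=gray):/src=None,sg=1):/' body; } > m2e.py
cat > m3.py <<'E'
from m2e import *
g=grab("top"); im=g["color"]; gray=im.astype(float).mean(2)
ins=np.array(C(420,300))
def E(a,b,out,w=2):  # out=1: brighter toward the purifier-bay centre ; -1 darker
    A,B=np.array(a),np.array(b); d=B-A; n=np.array([-d[1],d[0]]); s=np.sign(n@(ins-A)); return edge(A,B,w,gray,s*out)
F=E(C(145,448),C(693,470),1);R=E(C(693,470),C(708,130),1);L=E(C(145,448),C(162,140),1);K=E(C(515,121),C(700,127),1)
pc=plane(g,[X(F,L),X(F,R),X(K,R),X(K,L)],.105); print(pc[:,:2].round(4),[round(float(np.linalg.norm(pc[i]-pc[(i+1)%4])),4) for i in range(4)])
e=[pc[0]-pc[1],pc[3]-pc[2]]; a=[pc[3]-pc[0],pc[2]-pc[1]]
print("yaws",[np.degrees(np.arctan2(-v[0],v[1])).round(2) for v in e],[np.degrees(np.arctan2(v[1],v[0])).round(2) for v in a],pc.mean(0))
ins=np.array(C(330,300))
for z in(.105,):
  bF=E(C(175,408),C(475,420),-1);bR=E(C(475,420),C(490,190),-1)
  ins2=ins; fL=E(C(205,400),C(212,195),-1,3);fK=E(C(208,196),C(485,198),-1,3)
print("mouth FR",plane(g,[X(bF,bR)],.103),"px",X(bF,bR),X(fK,fL),"floor RL",plane(g,[X(fK,fL)],.052))
print([np.degrees(np.arctan2(l[1][1],l[1][0])).round(2) for l in(F,K,bF,fK,L,R,bR,fL)])
ins=np.array(C(597,310))
p=[E(C(510,444),C(673,450),-1,1.5),E(C(673,450),C(688,178),-1,1.5),E(C(520,174),C(688,178),-1,1.5),E(C(510,444),C(522,174),-1,1.5)]
q=plane(g,[X(p[0],p[3]),X(p[0],p[1]),X(p[2],p[1]),X(p[2],p[3])],.105); print("panel",q[:,:2].round(4),q.mean(0))
s=grab("side")
# side-view check: predict points from the top estimate
o=pc.mean(0)[:2]; np.save("o.npy",o)
E
python3 m3.py
```

```text
[[0.3833 0.3379]
 [0.3735 0.0409]
 [0.562  0.0345]
 [0.5724 0.3339]] [0.2971, 0.1886, 0.2996, 0.1892]
yaws [np.float64(-1.89), np.float64(-2.0)] [np.float64(-1.21), np.float64(-1.94)] [0.4727883  0.18682689 0.105     ]
mouth FR [[0.40135823 0.15867103 0.103     ]] px [238.80882 249.86795] [193.48009 210.15985] floor RL [[0.53251897 0.32116697 0.052     ]]
[np.float32(2.8), np.float32(2.72), np.float32(2.66), np.float32(1.8), np.float32(-86.63), np.float32(-87.23), np.float32(-86.82), np.float32(-87.04)]
panel [[0.3898 0.1418]
 [0.3867 0.0525]
 [0.5331 0.0476]
 [0.5364 0.1375]] [0.46150326 0.09485927 0.105     ]
```

The purifier fits well: 298 x 189 mm, yaw −1.9°, centre (0.473,0.187). The bay centre is about (0.467,0.240). The filter is at (0.451,−0.215) with yaw 16.5° and measures 158 x 116 mm, which matches. Now I move to above the filter.

Request:
arm_command:
  plan:
    - {"xyz": [0,0,0],"twist": -0.11}
    - {"xyz": [0,0,0],"twist": -0.11}
    - {"xyz": [0,0,0],"twist": -0.11}
    - {"xyz": [0,0,0],"twist": -0.11}
    - {"xyz": [0,0,0],"twist": -0.108}
    - {"xyz": [-0.005,-0.037,0.004]}
    - {"xyz": [-0.005,-0.037,0.004]}
    - {"xyz": [-0.005,-0.037,0.004]}
    - {"xyz": [-0.005,-0.037,0.004]}
    - {"xyz": [-0.005,-0.037,0.004]}
    - {"xyz": [-0.005,-0.037,0.004]}
    - {"xyz": [-0.005,-0.037,0.004]}
  grip: 100

```text
invalid input at $.plan[5]: expected keys xyz, twist
```

Request:
arm_command:
  plan:
    - {"xyz": [-0.005,-0.037,0.004]}
    - {"xyz": [-0.005,-0.037,0.004]}
    - {"xyz": [-0.005,-0.037,0.004]}
    - {"xyz": [-0.005,-0.037,0.004]}
    - {"xyz": [-0.005,-0.037,0.004]}
    - {"xyz": [-0.005,-0.037,0.004]}
    - {"xyz": [-0.005,-0.037,0.004]}
    - {"xyz": [-0.005,-0.037,0.004]}
    - {"xyz": [-0.005,-0.037,0.004]}
    - {"xyz": [-0.005,-0.037,0.004]}
    - {"xyz": [0,0,0]}

```text
invalid input at $.plan[0]: expected keys xyz, twist
```

```bash
cat >> h.py <<'E'
def go(x,y,z=None,yaw=None):
    "tool-frame shift to a world TCP goal, after the twist that puts tool y at angle yaw (deg)"
    from scipy.spatial.transform import Rotation as Ro
    s=robot.state(); q=s["orientation"]; R=Ro.from_quat(np.r_[q[1:],q[0]]); M=R.as_matrix(); ty=np.degrees(np.arctan2(M[1,1],M[0,1])); tw=0
    if yaw is not None: tw=-((yaw-ty+90)%180-90); M=M@Ro.from_euler("z",tw,degrees=True).as_matrix()
    d=np.array([x,y,s["tcp_pos"][2] if z is None else z])-s["tcp_pos"]
    print("t",s["time_s"],"tcp",s["tcp_pos"].round(4),"ty",round(ty,2),"zax",M[:,2].round(3),"twist",round(np.radians(tw),4),"shift",(M.T@d).round(4),"open",round(float(s["opening"]),3),"gf",s["grasp_force"],"F",np.round(s["contact_force"],1),"J",s["joints"].round(2))
E
python3 -c "
from h import *
go(.451,-.215,.032,106.5)
g=grab('top')
h=cv2.cvtColor(g['color'],cv2.COLOR_RGB2HSV)
s=grab('side');A=cv2.resize(s['color'][180:340,200:400],None,fx=3,fy=3,interpolation=2); cv2.imwrite('pics/s1.png',A[:,:,::-1])
for nm,z in (('handle',.05),):
  print(proj(s,[[.451+.03*np.cos(.288)*k,-.215+.03*np.sin(.288)*k,.05] for k in(-1,0,1)]))"
```

```text
t 0.35 tcp [0.1349 0.5073 0.2386] ty 75.11 zax [-0. -0. -1.] twist -0.5478 shift [-0.098  -0.7823  0.2067] open 1.001 gf 0.0 F [-0.3 -1.   0.7] J [ 1.09  0.31  1.5   0.    1.33 -0.22]
[[274.29548103 285.33619516]
 [283.65568727 280.96272547]
 [292.70580692 276.72390888]]
```

View pics/s1.png

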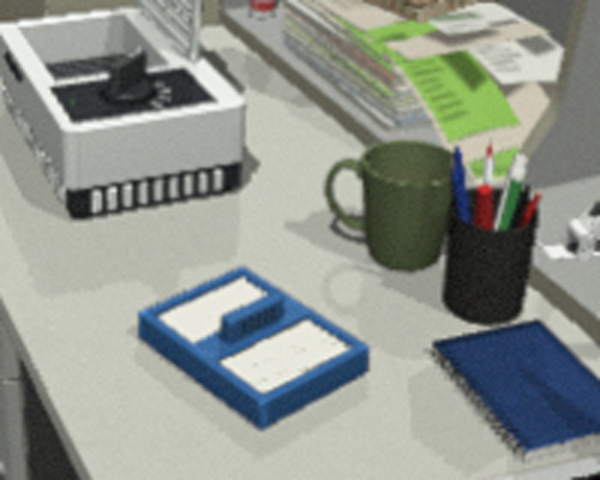

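The side view confirms the filter: its handle top runs from about (275,286) to (293,277), as predicted. Every row needs a twist value, so I resend.

Request:
arm_command:
  plan:
    - {"xyz": [0,0,0],"twist": -0.11}
    - {"xyz": [0,0,0],"twist": -0.11}
    - {"xyz": [0,0,0],"twist": -0.11}
    - {"xyz": [0,0,0],"twist": -0.11}
    - {"xyz": [0,0,0],"twist": -0.108}
    - {"xyz": [-0.005,-0.037,0.004],"twist": 0}
    - {"xyz": [-0.005,-0.037,0.004],"twist": 0}
    - {"xyz": [-0.005,-0.037,0.004],"twist": 0}
    - {"xyz": [-0.005,-0.037,0.004],"twist": 0}
    - {"xyz": [-0.005,-0.037,0.004],"twist": 0}
    - {"xyz": [-0.005,-0.037,0.004],"twist": 0}
    - {"xyz": [-0.005,-0.037,0.004],"twist": 0}
  grip: 100

```text
time_s: 1.45
tcp_pos: [0.2422, 0.2675, 0.2107]
orientation: [0.0, -0.144, 0.99, 0.0]
contact_force: [0.7, 0.7, 0.8]
opening: 1.0
grasp_force: 0.0
```

Request:
arm_command:
  plan:
    - {"xyz": [-0.005,-0.037,0.004],"twist": 0}
    - {"xyz": [-0.005,-0.037,0.004],"twist": 0}
    - {"xyz": [-0.005,-0.037,0.004],"twist": 0}
    - {"xyz": [-0.005,-0.037,0.004],"twist": 0}
    - {"xyz": [-0.005,-0.037,0.004],"twist": 0}
    - {"xyz": [-0.005,-0.037,0.004],"twist": 0}
    - {"xyz": [-0.005,-0.037,0.004],"twist": 0}
    - {"xyz": [-0.005,-0.037,0.004],"twist": 0}
    - {"xyz": [-0.005,-0.037,0.004],"twist": 0}
    - {"xyz": [-0.005,-0.037,0.004],"twist": 0}
    - {"xyz": [0,0,0],"twist": 0}

```text
time_s: 2.37
tcp_pos: [0.3969, -0.0762, 0.1703]
orientation: [0.0, -0.141, 0.99, -0.001]
contact_force: [-0.6, 0.7, -0.0]
opening: 1.001
grasp_force: 0.0
```

```bash
python3 -c "
from h import *
go(.451,-.215,.032,106.5)"
```

```text
t 2.3667 tcp [ 0.3969 -0.0762  0.1703] ty 106.26 zax [ 0.001 -0.001 -1.   ] twist -0.0042 shift [-0.0124 -0.1483  0.1385] open 1.001 gf 0.0 F [-0.6  0.7 -0. ] J [-0.48  0.12  1.93 -0.    1.09 -2.34]
```

Request:
arm_command:
  plan:
    - {"xyz": [-0.003,-0.037,0.01],"twist": -0.004}
    - {"xyz": [-0.003,-0.037,0.01],"twist": 0}
    - {"xyz": [-0.003,-0.037,0.02],"twist": 0}
    - {"xyz": [-0.003,-0.037,0.03],"twist": 0}
    - {"xyz": [0,0,0.02],"twist": 0}
    - {"xyz": [0,0,0],"twist": 0}
    - {"xyz": [0,0,0],"twist": 0}

```text
time_s: 2.95
tcp_pos: [0.4468, -0.2043, 0.0846]
orientation: [-0.001, -0.146, 0.989, 0.001]
contact_force: [0.1, -0.1, -0.2]
opening: 1.001
grasp_force: 0.0
```

```bash
python3 -c "
from h import *
go(.451,-.215,.031,106.5)"
```

```text
t 2.95 tcp [ 0.4468 -0.2043  0.0846] ty 106.75 zax [-0.002  0.001 -1.   ] twist 0.0043 shift [-0.001  -0.0116  0.0536] open 1.001 gf 0.0 F [ 0.1 -0.1 -0.2] J [-0.67  0.43  1.78  0.    0.93 -2.53]
```

Request:
arm_command:
  plan:
    - {"xyz": [-0.001,-0.0115,0.014],"twist": 0}
    - {"xyz": [0,0,0.015],"twist": 0}
    - {"xyz": [0,0,0.015],"twist": 0}
    - {"xyz": [0,0,0.009],"twist": 0}
    - {"xyz": [0,0,0],"twist": 0}
    - {"xyz": [0,0,0],"twist": 0}

```text
time_s: 3.45
tcp_pos: [0.4519, -0.2155, 0.0329]
orientation: [0.0, -0.146, 0.989, -0.0]
contact_force: [0.3, 0.8, 0.1]
opening: 0.997
grasp_force: 0.0
```

```bash
python3 -c "
from h import *
go(.451,-.215,.031,106.5)"
```

```text
t 3.45 tcp [ 0.4519 -0.2155  0.0329] ty 106.79 zax [ 0.001 -0.001 -1.   ] twist 0.005 shift [0.0008 0.0007 0.0019] open 0.997 gf 0.0 F [0.3 0.8 0.1] J [-0.68  0.53  1.79 -0.    0.82 -2.54]
```

Closing now, gently first so that the pads centre and align, then firmer.

Request:
arm_command:
  plan:
    - {"xyz": [0,0,0.0015],"twist": 0.004}
    - {"xyz": [0,0,0],"twist": 0}
    - {"xyz": [0,0,0],"twist": 0}
    - {"xyz": [0,0,0],"twist": 0}
    - {"xyz": [0,0,0],"twist": 0}
    - {"xyz": [0,0,0],"twist": 0}
    - {"xyz": [0,0,0],"twist": 0}
    - {"xyz": [0,0,0],"twist": 0}
    - {"xyz": [0,0,0],"twist": 0}
    - {"xyz": [0,0,0],"twist": 0}
  grip: 0
  grip_force: 25

```text
time_s: 4.28
tcp_pos: [0.4515, -0.2158, 0.0303]
orientation: [-0.0, -0.144, 0.99, 0.0]
contact_force: [0.4, 0.8, 0.1]
opening: 0.266
grasp_force: 0.0
```

Request:
arm_command:
  plan:
    - {"xyz": [0,0,0],"twist": 0}
    - {"xyz": [0,0,0],"twist": 0}
    - {"xyz": [0,0,0],"twist": 0}
    - {"xyz": [0,0,-0.01],"twist": 0}
    - {"xyz": [0,0,-0.02],"twist": 0}
    - {"xyz": [0,0,-0.03],"twist": 0}
    - {"xyz": [0,0,-0.03],"twist": 0}
    - {"xyz": [0,0,-0.03],"twist": 0}
    - {"xyz": [0,0,-0.03],"twist": 0}
    - {"xyz": [0,0,0],"twist": 0}
    - {"xyz": [0,0,0],"twist": 0}
  grip_force: 30

```text
time_s: 5.2
tcp_pos: [0.4517, -0.2158, 0.1815]
orientation: [0.001, -0.144, 0.99, -0.001]
contact_force: [-0.6, 0.2, -2.9]
opening: 0.149
grasp_force: 30.0
```

```bash
cat > m4.py <<'E'
from h import *
go(.467,.240,.20,88.1)
s=grab('side'); g=grab('top')
a=cv2.resize(s['color'][130:320,180:370],None,fx=2.1,fy=2.1); b=cv2.resize(g['color'][170:290,160:390],None,fx=1.7,fy=1.7)
o=np.zeros((600,400,3),np.uint8); o[:399,:399]=a; o[399:399+b.shape[0]-3,:391]=b[:201]
cv2.imwrite('pics/c1.png',o[:,:,::-1])
E
python3 m4.py
```

```text
t 5.2 tcp [ 0.4517 -0.2158  0.1815] ty 106.52 zax [ 0.002 -0.002 -1.   ] twist 0.3214 shift [-2.00e-04  4.56e-01 -1.92e-02] open 0.149 gf 30.000068577937782 F [-0.6  0.2 -2.9] J [-0.68  0.31  1.66  0.    1.17 -2.54]
```

View pics/c1.png

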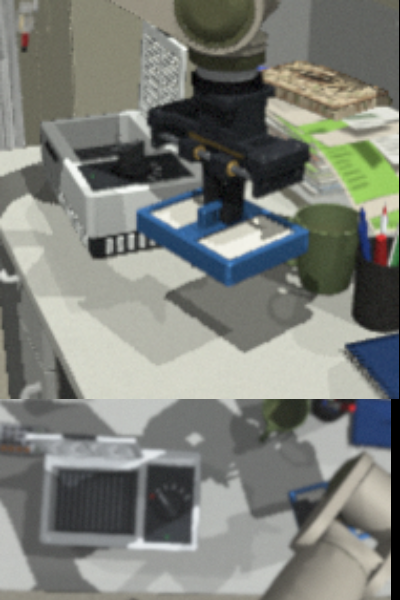

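The filter hangs level in the grip, with its top corners at about (245,231), (290,259) and (327,240) in the side picture. I check its offset from the TCP, then carry it over.

```bash
cat > m5.py <<'E'
from h import *
s=grab('side'); t=robot.state()["tcp_pos"]; zt=t[2]-.031+.028
h=cv2.cvtColor(s['color'],cv2.COLOR_RGB2HSV); m=cv2.inRange(h,(98,110,30),(122,255,255)); k=np.zeros_like(m);k[200:280,225:340]=m[200:280,225:340]
n,l,st,_=cv2.connectedComponentsWithStats(k); c=np.argwhere(l==1+np.argmax(st[1:,4]))[:,::-1].astype(np.float32)
hull=cv2.convexHull(c).reshape(-1,2)
L=hull[hull[:,0].argmin()];R=hull[hull[:,0].argmax()]; print(L,R,hull[hull[:,1].argmax()])
Lu=hull[hull[:,0]<L[0]+2]; Ru=hull[hull[:,0]>R[0]-2]; L=Lu[Lu[:,1].argmin()];R=Ru[Ru[:,1].argmin()]
P=plane(s,[L,R],zt); print("L,R top corners",P.round(4),"diag",np.linalg.norm(P[0]-P[1]),"centre-tcp",(P.mean(0)-t).round(4))
a=np.radians(16.5);Rm=np.array([[np.cos(a),-np.sin(a)],[np.sin(a),np.cos(a)]])
for e in((-.059,.079),(-.059,-.079),(.059,-.079)): 
  w=t[:2]+Rm@e; print(proj(s,[*w,zt]).round(1), end=' ')
E
python3 m5.py
```

```text
[244. 240.] [326. 242.] [289. 266.]
L,R top corners [[ 0.3726 -0.1595  0.1759]
 [ 0.5259 -0.2695  0.1759]] diag 0.18864053008827955 centre-tcp [-0.0016  0.0008 -0.003 ]
[[244.2 230.5]] [[289.  257.3]] [[327.6 240.6]]
```

Request:
arm_command:
  plan:
    - {"xyz": [0,0,-0.012],"twist": 0.107}
    - {"xyz": [0,0,-0.012],"twist": 0.107}
    - {"xyz": [0,0.01,0],"twist": 0.107}
    - {"xyz": [0,0.02,0],"twist": 0}
    - {"xyz": [0,0.03,0],"twist": 0}
    - {"xyz": [0,0.03,0],"twist": 0}
    - {"xyz": [0,0.03,0],"twist": 0}
    - {"xyz": [0,0.03,0],"twist": 0}
    - {"xyz": [0,0.03,0],"twist": 0}
    - {"xyz": [0,0.03,0],"twist": 0}
    - {"xyz": [0,0.03,0],"twist": 0}
    - {"xyz": [0,0.03,0],"twist": 0}

```text
time_s: 6.35
tcp_pos: [0.4586, 0.0556, 0.203]
orientation: [-0.001, 0.016, 1.0, 0.0]
contact_force: [0.6, -0.2, -2.0]
opening: 0.153
grasp_force: 30.0
```

```bash
python3 -c "
from h import *
go(.467,.240,.20,88.1)"
```

```text
t 6.35 tcp [0.4586 0.0556 0.203 ] ty 88.11 zax [-0.003  0.    -1.   ] twist 0.0002 shift [-0.0023  0.1846  0.0031] open 0.153 gf 29.999006199650466 F [ 0.6 -0.2 -2. ] J [-0.13  0.21  1.73  0.    1.2  -1.67]
```

Request:
arm_command:
  plan:
    - {"xyz": [0,0.03,0],"twist": 0}
    - {"xyz": [0,0.03,0],"twist": 0}
    - {"xyz": [0,0.03,0],"twist": 0}
    - {"xyz": [0,0.03,0],"twist": 0}
    - {"xyz": [0,0.025,0],"twist": 0}
    - {"xyz": [0,0.015,0],"twist": 0}
    - {"xyz": [0,0.01,0],"twist": 0}
    - {"xyz": [0,0,0],"twist": 0}
    - {"xyz": [0,0,0],"twist": 0}

```text
time_s: 7.1
tcp_pos: [0.4646, 0.2236, 0.2035]
orientation: [-0.001, 0.016, 1.0, -0.0]
contact_force: [-0.0, 0.3, -2.0]
opening: 0.155
grasp_force: 30.0
```

```bash
python3 -c "
from h import *
go(.467,.240,.15,88.1)
s=grab('side'); g=grab('top'); t=robot.state()['tcp_pos']
def bl(q,r,v=30):
  h=cv2.cvtColor(q['color'],cv2.COLOR_RGB2HSV); m=cv2.inRange(h,(98,110,v),(122,255,255)); k=np.zeros_like(m);k[r[1]:r[3],r[0]:r[2]]=m[r[1]:r[3],r[0]:r[2]]
  n,l,st,_=cv2.connectedComponentsWithStats(k); i=1+np.argmax(st[1:,4]); print(st[i]); c=np.argwhere(l==i)[:,::-1].astype(np.float32); return cv2.convexHull(c).reshape(-1,2)
zt=t[2]-.003
hg=bl(g,(150,170,290,275)); P=plane(g,hg,zt); r=cv2.minAreaRect((P[:,:2]*1000).astype(np.float32)); print('top',r,t)
b=cv2.resize(g['color'][170:290,150:300],None,fx=3,fy=3,interpolation=2); a=cv2.resize(s['color'][120:260,180:330],None,fx=2.5,fy=2.5,interpolation=2)
o=np.zeros((600,800,3),np.uint8); o[:360,:450]=b; o[:350,425:800]=a; cv2.imwrite('pics/d1.png',o[:360,:,::-1])
"
```

```text
t 7.1 tcp [0.4646 0.2236 0.2035] ty 88.14 zax [-0.002 -0.001 -1.   ] twist 0.0007 shift [-0.0019  0.0165  0.0535] open 0.155 gf 29.999863263219595 F [-0.   0.3 -2. ] J [ 0.22  0.32  1.58 -0.    1.24 -1.32]
[189 238  24  10  69]
top ((412.42706298828125, 260.27386474609375), (26.334239959716797, 67.59920501708984), 19.290313720703125) [0.46489135 0.22302472 0.20392941]
```

View pics/d1.png

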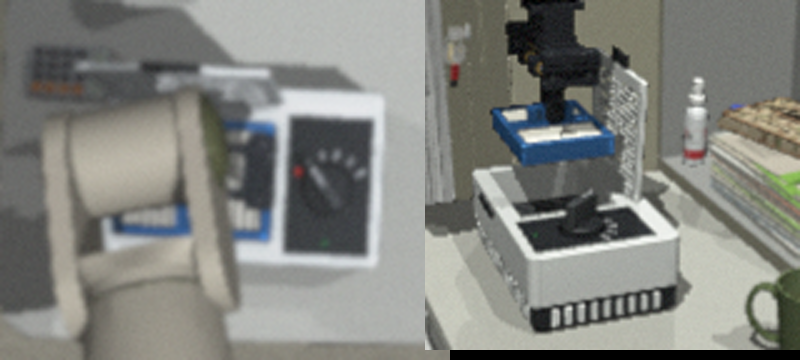

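The filter hangs over the bay, clear of the upright cover (side picture, filter at about (235,170)). I correct the position, then go down in stages.

Request:
arm_command:
  plan:
    - {"xyz": [-0.001,0.008,0.01],"twist": 0}
    - {"xyz": [-0.0015,0.008,0.02],"twist": 0}
    - {"xyz": [0,0,0.015],"twist": 0}
    - {"xyz": [0,0,0.01],"twist": 0}
    - {"xyz": [0,0,0.005],"twist": 0}
    - {"xyz": [0,0,0],"twist": 0}
    - {"xyz": [0,0,0],"twist": 0}
    - {"xyz": [0,0,0],"twist": 0}

```text
time_s: 7.87
tcp_pos: [0.4684, 0.2399, 0.1451]
orientation: [0.001, 0.017, 1.0, 0.0]
contact_force: [0.3, 0.2, -1.7]
opening: 0.159
grasp_force: 30.0
```

```bash
python3 -c "
from h import *
go(.468,.2398,.083,88.1)
g=grab('top'); zt=robot.state()['tcp_pos'][2]-.003
# visible right edge of filter (far right blue column) and front edge
h=cv2.cvtColor(g['color'],cv2.COLOR_RGB2HSV); m=cv2.inRange(h,(98,110,60),(122,255,255))
m[:195]=0;m[265:]=0;m[:,:170]=0;m[:,290:]=0
ys,xs=np.nonzero(m)
import collections
R=[(xs[ys==y].max()+.5,y) for y in range(208,248) if (ys==y).sum()>2]; F=[(x,ys[xs==x].max()+.5) for x in range(225,243) if (xs==x).sum()>2]
p=plane(g,R,zt); q=plane(g,F,zt)
a=np.radians(-1.9); X=np.array([np.cos(a),np.sin(a)]);Y=np.array([-X[1],X[0]]); o=np.array([.4674,.2403])
print('right edge local y',np.median((p[:,:2]-o)@Y).round(4),len(R),'expect -.079; front local x',np.median((q[:,:2]-o)@X).round(4),len(F),'expect -.059')
"
```

```text
t 7.8667 tcp [0.4684 0.2399 0.1451] ty 88.1 zax [ 0.001  0.    -1.   ] twist 0.0001 shift [ 0.0005 -0.0001  0.0621] open 0.159 gf 29.99998888000846 F [ 0.3  0.2 -1.7] J [ 0.25  0.41  1.62  0.    1.11 -1.29]
right edge local y -0.0802 13 expect -.079; front local x -0.0598 13 expect -.059
```

Request:
arm_command:
  plan:
    - {"xyz": [0,0.001,0.006],"twist": 0}
    - {"xyz": [0,0,0.006],"twist": 0}
    - {"xyz": [0,0,0.006],"twist": 0}
    - {"xyz": [0,0,0.006],"twist": 0}
    - {"xyz": [0,0,0.006],"twist": 0}
    - {"xyz": [0,0,0],"twist": 0}

```text
time_s: 8.42
tcp_pos: [0.4673, 0.2407, 0.1128]
orientation: [-0.001, 0.016, 1.0, -0.0]
contact_force: [-0.2, -1.1, -3.1]
opening: 0.155
grasp_force: 30.0
```

Request:
arm_command:
  plan:
    - {"xyz": [0,0,0.006],"twist": 0}
    - {"xyz": [0,0,0.006],"twist": 0}
    - {"xyz": [0,0,0.006],"twist": 0}
    - {"xyz": [0,0,0.004],"twist": 0}
    - {"xyz": [0,0,0.003],"twist": 0}
    - {"xyz": [0,0,0.002],"twist": 0}
    - {"xyz": [0,0,0],"twist": 0}
    - {"xyz": [0,0,0],"twist": 0}

```text
time_s: 9.08
tcp_pos: [0.468, 0.2409, 0.0873]
orientation: [0.0, 0.016, 1.0, 0.0]
contact_force: [0.4, -0.7, -1.8]
opening: 0.158
grasp_force: 30.0
```

Request:
arm_command:
  plan:
    - {"xyz": [0,0,0.002],"twist": 0}
    - {"xyz": [0,0,0.001],"twist": 0}
    - {"xyz": [0,0,0.001],"twist": 0}
    - {"xyz": [0,0,0],"twist": 0}
    - {"xyz": [0,0,0],"twist": 0}

```text
time_s: 9.5
tcp_pos: [0.4679, 0.2409, 0.0833]
orientation: [-0.0, 0.016, 1.0, 0.0]
contact_force: [0.1, 0.2, -2.7]
opening: 0.153
grasp_force: 30.0
```

Request:
arm_command:
  plan:
    - {"xyz": [0,0,0.001],"twist": 0}
    - {"xyz": [0,0,0.001],"twist": 0}
    - {"xyz": [0,0,0],"twist": 0}
    - {"xyz": [0,0,0],"twist": 0}

```text
time_s: 9.83
tcp_pos: [0.4681, 0.2409, 0.0823]
orientation: [0.0, 0.016, 1.0, 0.0]
contact_force: [-4.1, -2.1, 7.5]
opening: 0.158
grasp_force: 30.0
```

Request:
arm_command:
  plan:
    - {"xyz": [0,0,0.0005],"twist": 0}
    - {"xyz": [0,0,0],"twist": 0}
    - {"xyz": [0,0,0],"twist": 0}

```text
time_s: 10.08
tcp_pos: [0.4681, 0.2409, 0.0823]
orientation: [0.0, 0.016, 1.0, 0.0]
contact_force: [-6.3, -2.6, 12.6]
opening: 0.155
grasp_force: 30.0
```

Request:
arm_command:
  plan:
    - {"xyz": [0,0,0],"twist": 0}
    - {"xyz": [0,0,0],"twist": 0}
    - {"xyz": [0,0,0],"twist": 0}
    - {"xyz": [0,0,0],"twist": 0}
    - {"xyz": [0,0,0],"twist": 0}
    - {"xyz": [0,0,-0.02],"twist": 0}
    - {"xyz": [0,0,-0.02],"twist": 0}
    - {"xyz": [0,0,-0.02],"twist": 0}
    - {"xyz": [0,0,-0.02],"twist": 0}
    - {"xyz": [0,0,0],"twist": 0}
  grip: 50

```text
time_s: 10.92
tcp_pos: [0.4694, 0.2413, 0.1642]
orientation: [0.003, 0.016, 1.0, 0.001]
contact_force: [0.4, 0.3, 0.2]
opening: 0.501
grasp_force: 0.0
```

```bash
cat > m6.py <<'E'
from h import *
go(.467,.240,.2,88.1)
s=grab('side'); g=grab('top')
a=cv2.resize(s['color'][110:260,180:330],None,fx=4,fy=4,interpolation=2); cv2.imwrite('pics/e1.png',a[:,:,::-1])
for nm,hx in (("hinge",.075),):
  for lx in(.065,.072,.08):
    a=np.radians(-1.9); X=np.array([np.cos(a),np.sin(a)]);Y=np.array([-X[1],X[0]]); o=np.array([.4728,.1868])
    for ly in(.053-.0925,.053+.0925): print(lx,ly,proj(s,[*(o+X*lx+Y*ly),.110]).round(1), proj(s,[*(o+X*lx+Y*ly),.110+.157]).round(1),end=' ')
    print()
E
python3 m6.py
```

```text
t 10.9167 tcp [0.4694 0.2413 0.1642] ty 88.13 zax [ 0.006  0.002 -1.   ] twist 0.0004 shift [ 0.0021 -0.0013 -0.0358] open 0.501 gf 0.0 F [0.4 0.3 0.2] J [ 0.25  0.39  1.6   0.    1.15 -1.29]
0.065 -0.0395 [[260.8 200. ]] [[260.9 152.1]] 0.065 0.1455 [[242.8 180.9]] [[242.1 137.5]] 
0.072 -0.0395 [[262.8 199.7]] [[263.1 151.9]] 0.072 0.1455 [[244.6 180.6]] [[244.1 137.3]] 
0.08 -0.0395 [[265.2 199.4]] [[265.6 151.6]] 0.08 0.1455 [[246.8 180.4]] [[246.3 137.1]]
```

View pics/e1.png

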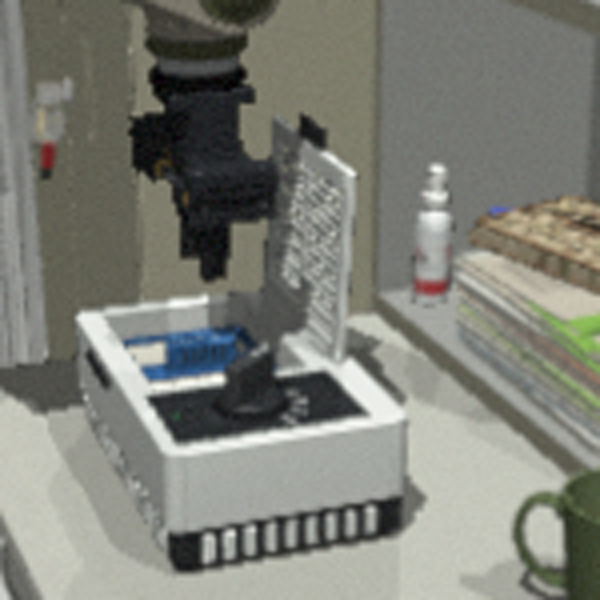

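The filter sits deep in the bay, with its handle at about (230,198) in the side picture. The cover's right edge runs from (266,199) to (268,154), so its hinge is at x≈0.555 and it leans slightly back. I check the shelf height before going behind the cover.

```bash
python3 -c "
from h import *
g=grab('top');s=grab('side')
for z in np.arange(.25,.66,.05):
  a=plane(g,[(220,123),(480,123)],z); b=plane(s,[(300,103),(450,150)],z); print(z.round(2),a[:,:2].round(3).tolist(),b[:,:2].round(3).tolist())
print(robot.state()['tcp_pos'])
# knob: red dot/strokes local and bar by brightness, top view
a=np.radians(-1.9);X=np.array([np.cos(a),np.sin(a)]);Y=np.array([-X[1],X[0]]);o=np.array([.4728,.1868])
C=lambda x,y:(160+(x+.5)/6-.5,180+(y+.5)/6-.5)
loc=lambda P:np.c_[(P[:,:2]-o)@X,(P[:,:2]-o)@Y].round(4).tolist()
print('marks',loc(plane(g,[(249.2,226.8),C(585,252),C(613,248),C(640,262),C(660,287)],.105)))
print('bar tip/tail',loc(plane(g,[C(558,262),C(615,352)],.146)))
b=cv2.resize(g['color'][200:258,240:282],None,fx=10,fy=10,interpolation=2)
c=cv2.resize(s['color'][180:225,215:262],None,fx=10,fy=10,interpolation=2)
O=np.zeros((580,800,3),np.uint8);O[:580,:380]=b[:,:380];O[:450,380:800]=c[:,:420];cv2.imwrite('pics/k.png',O[:,:,::-1])
"
```

```text
0.25 [[0.771, 0.207], [0.783, -0.561]] [[1.078, 0.948], [1.169, 0.007]]
0.3 [[0.754, 0.199], [0.766, -0.534]] [[0.946, 0.692], [1.025, -0.124]]
0.35 [[0.738, 0.191], [0.749, -0.507]] [[0.814, 0.437], [0.881, -0.256]]
0.4 [[0.721, 0.182], [0.732, -0.481]] [[0.682, 0.182], [0.737, -0.388]]
0.45 [[0.704, 0.174], [0.714, -0.454]] [[0.549, -0.074], [0.592, -0.52]]
0.5 [[0.688, 0.165], [0.697, -0.428]] [[0.417, -0.329], [0.448, -0.651]]
0.55 [[0.671, 0.157], [0.68, -0.401]] [[0.285, -0.585], [0.304, -0.783]]
0.6 [[0.654, 0.148], [0.662, -0.374]] [[0.153, -0.84], [0.16, -0.915]]
0.65 [[0.637, 0.14], [0.645, -0.348]] [[0.021, -1.095], [0.016, -1.047]]
[0.46744212 0.24074133 0.15959667]
marks [[0.005, -0.06], [0.023, -0.0845], [0.0259, -0.0994], [0.019, -0.1143], [0.0061, -0.1257]]
bar tip/tail [[0.0143, -0.0734], [-0.0309, -0.1054]]
```

View pics/k.png

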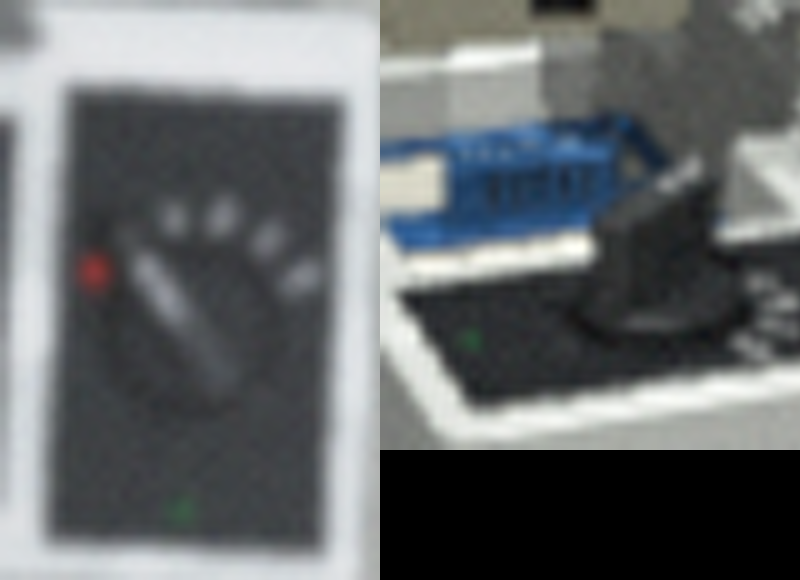

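The shelf front is at x≈0.72, z≈0.39, so there is room. The knob axis is at about (0.461,0.096). The dot and stroke angles fit 25° spacing, and the pointer at about 36° against the dot at 62.5° means the knob stands at speed 1. Next: over and behind the cover with shut fingers.

Request:
arm_command:
  plan:
    - {"xyz": [0,0,-0.03],"twist": 0}
    - {"xyz": [0,0,-0.03],"twist": 0}
    - {"xyz": [0,0,-0.03],"twist": 0}
    - {"xyz": [0,0,-0.03],"twist": 0}
    - {"xyz": [0,0,-0.03],"twist": 0}
    - {"xyz": [0,0,-0.02],"twist": 0}
    - {"xyz": [0,0,0],"twist": 0}
    - {"xyz": [0,0,0],"twist": 0}
  grip: 0
  grip_force: 20

```text
time_s: 11.78
tcp_pos: [0.4681, 0.2409, 0.3299]
orientation: [-0.0, 0.016, 1.0, -0.0]
contact_force: [-0.1, 0.5, -0.9]
opening: 0.004
grasp_force: 0.0
```

Request:
arm_command:
  plan:
    - {"xyz": [-0.025,0,0],"twist": 0}
    - {"xyz": [-0.03,0,0],"twist": 0}
    - {"xyz": [-0.03,0,0],"twist": 0}
    - {"xyz": [-0.03,0,0],"twist": 0}
    - {"xyz": [-0.02,0,0],"twist": 0}
    - {"xyz": [0,0,0],"twist": 0}
    - {"xyz": [0,0,0],"twist": 0}
    - {"xyz": [0,0,0],"twist": 0}

```text
time_s: 12.45
tcp_pos: [0.6022, 0.2366, 0.3294]
orientation: [-0.001, 0.016, 1.0, -0.0]
contact_force: [-0.3, -0.1, -0.2]
opening: 0.005
grasp_force: 0.0
```

```bash
python3 -c "
from h import *
go(.605,.237,.24,88.1)"
```

```text
t 12.45 tcp [0.6022 0.2366 0.3294] ty 88.14 zax [-0.002 -0.    -1.   ] twist 0.0006 shift [-0.003   0.0005  0.0894] open 0.005 gf 0.0 F [-0.3 -0.1 -0.2] J [ 0.19  0.57  0.88  0.    1.69 -1.34]
```

Request:
arm_command:
  plan:
    - {"xyz": [-0.01,0,0],"twist": 0}
    - {"xyz": [0,0,0.02],"twist": 0}
    - {"xyz": [0,0,0.02],"twist": 0}
    - {"xyz": [0,0,0.02],"twist": 0}
    - {"xyz": [0,0,0.025],"twist": 0}
    - {"xyz": [0,0,0],"twist": 0}
    - {"xyz": [0,0,0],"twist": 0}

```text
time_s: 13.03
tcp_pos: [0.6119, 0.2363, 0.2458]
orientation: [-0.001, 0.016, 1.0, -0.0]
contact_force: [0.0, -0.3, 0.5]
opening: 0.009
grasp_force: 0.0
```

Request:
arm_command:
  plan:
    - {"xyz": [0.012,0,0],"twist": 0}
    - {"xyz": [0.012,0,0],"twist": 0}
    - {"xyz": [0.012,0,0],"twist": 0}
    - {"xyz": [0.012,0,0],"twist": 0}
    - {"xyz": [0,0,0],"twist": 0}

```text
time_s: 13.45
tcp_pos: [0.5638, 0.2383, 0.2486]
orientation: [0.002, 0.016, 1.0, 0.0]
contact_force: [0.3, -0.1, 0.3]
opening: 0.006
grasp_force: 0.0
```

Request:
arm_command:
  plan:
    - {"xyz": [0.012,0,0.001],"twist": 0}
    - {"xyz": [0.012,0,0.001],"twist": 0}
    - {"xyz": [0.012,0,0.001],"twist": 0}
    - {"xyz": [0.012,0,0.002],"twist": 0}
    - {"xyz": [0,0,0],"twist": 0}

```text
time_s: 13.87
tcp_pos: [0.5162, 0.2397, 0.2422]
orientation: [0.001, 0.016, 1.0, 0.0]
contact_force: [0.6, -0.2, -0.2]
opening: 0.007
grasp_force: 0.0
```

```bash
python3 -c "
from h import *
go(.47,.237,.22,88.1)
s=grab('side');cv2.imwrite('pics/z1.png',cv2.resize(s['color'][100:260,170:340],None,fx=3,fy=3)[:,:,::-1])"
```

```text
t 13.8667 tcp [0.5162 0.2397 0.2422] ty 88.17 zax [ 0.001  0.    -1.   ] twist 0.0012 shift [ 0.0461 -0.0042  0.0222] open 0.007 gf 0.0 F [ 0.6 -0.2 -0.2] J [ 0.23  0.41  1.36  0.    1.38 -1.31]
```

View pics/z1.png

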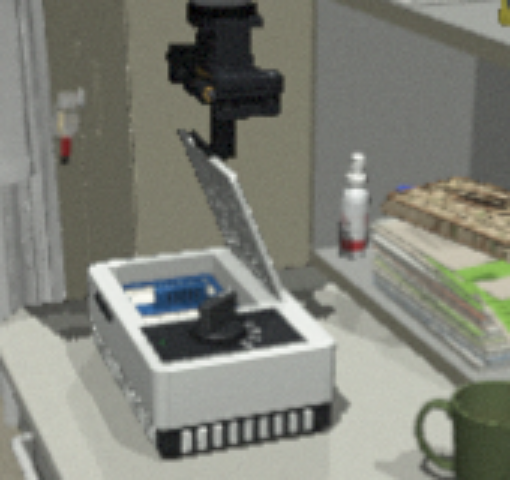

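With this picture my viewing allowance is used up. It shows the cover swinging forward ahead of the fingers (lip at about (233,145), around 1.2 rad). I keep following the arc, using numbers only from here.

Request:
arm_command:
  plan:
    - {"xyz": [0.012,0,0.004],"twist": 0}
    - {"xyz": [0.012,0,0.006],"twist": 0}
    - {"xyz": [0.012,0,0.01],"twist": 0}
    - {"xyz": [0.01,0,0.012],"twist": 0}
    - {"xyz": [0.01,0,0.012],"twist": 0}
    - {"xyz": [0.008,0,0.012],"twist": 0}
    - {"xyz": [0,0,0],"twist": 0}
    - {"xyz": [0,0,0],"twist": 0}

```text
time_s: 14.58
tcp_pos: [0.4539, 0.2414, 0.1854]
orientation: [0.0, 0.016, 1.0, 0.0]
contact_force: [-0.3, 0.2, -0.5]
opening: 0.005
grasp_force: 0.0
```

```bash
cat > cov.py <<'E'
from h import *
go(.385,.237,.14,88.1)
s=grab('side')
# lip seen in side view? predicted pixels of front right/left cover corner for angles, and the brightness of the bay interior
a=np.radians(-1.9);X=np.array([np.cos(a),np.sin(a)]);Y=np.array([-X[1],X[0]]);o=np.array([.4728,.1868])
im=s['color']; h=cv2.cvtColor(im,cv2.COLOR_RGB2HSV); m=cv2.inRange(h,(98,110,30),(122,255,255)); print("blue px in bay",int((m[180:215,200:260]>0).sum()))
for th in(0,.1,.3,.6,.9):
  P=[[*(o+X*(.08-r*np.cos(th))+Y*(.053+w)),.110+r*np.sin(th)+dz] for r,w,dz in((.157,-.0925,.004),(.08,-.05,.004),(.169,0,.003))]; q=proj(s,P).round().astype(int)
  print(th,q.tolist(),[im[max(v-1,0):v+2,u-1:u+2].mean((0,1)).round().astype(int).tolist() for u,v in q])
E
python3 cov.py
```

```text
t 14.5833 tcp [0.4539 0.2414 0.1854] ty 88.12 zax [ 0.001  0.    -1.   ] twist 0.0003 shift [ 0.0688 -0.0067  0.0454] open 0.005 gf 0.0 F [-0.3  0.2 -0.5] J [ 0.26  0.34  1.61 -0.    1.19 -1.28]
blue px in bay 150
0 [[217, 205], [237, 197], [206, 195]] [[161, 170, 176], [39, 53, 68], [189, 193, 187]]
0.1 [[217, 200], [237, 194], [206, 190]] [[77, 83, 88], [187, 190, 184], [176, 180, 175]]
0.3 [[219, 191], [238, 190], [208, 180]] [[201, 204, 197], [199, 202, 195], [38, 41, 42]]
0.6 [[225, 177], [241, 183], [214, 166]] [[157, 160, 156], [135, 137, 133], [107, 106, 91]]
0.9 [[235, 164], [246, 177], [224, 154]] [[126, 125, 107], [126, 124, 108], [22, 23, 25]]
```

Request:
arm_command:
  plan:
    - {"xyz": [0,0,0],"twist": 0}
    - {"xyz": [0,0,0],"twist": 0}
    - {"xyz": [0,0,0],"twist": 0}
    - {"xyz": [0,0,0],"twist": 0}
    - {"xyz": [0,0,0],"twist": 0}
    - {"xyz": [0,0,0],"twist": 0}

```text
time_s: 15.13
tcp_pos: [0.453, 0.2414, 0.1849]
orientation: [0.0, 0.016, 1.0, 0.0]
contact_force: [0.6, 0.4, 0.0]
opening: 0.003
grasp_force: 0.0
```

```bash
python3 cov.py
```

```text
t 15.1333 tcp [0.453  0.2414 0.1849] ty 88.12 zax [ 0. -0. -1.] twist 0.0003 shift [ 0.0679 -0.0066  0.0449] open 0.003 gf 0.0 F [0.6 0.4 0. ] J [ 0.26  0.34  1.61 -0.    1.19 -1.28]
blue px in bay 0
0 [[217, 205], [237, 197], [206, 195]] [[212, 215, 209], [180, 183, 178], [51, 55, 55]]
0.1 [[217, 200], [237, 194], [206, 190]] [[208, 211, 206], [183, 187, 182], [197, 200, 195]]
0.3 [[219, 191], [238, 190], [208, 180]] [[160, 164, 159], [117, 120, 116], [97, 96, 83]]
0.6 [[225, 177], [241, 183], [214, 166]] [[124, 123, 106], [117, 120, 115], [107, 106, 90]]
0.9 [[235, 164], [246, 177], [224, 154]] [[125, 124, 107], [126, 125, 108], [24, 26, 26]]
```

The lip now appears at the position predicted for 0 rad, and no blue is visible, so the cover is shut. A light fingertip press near its front edge will confirm the height (outer face expected at 0.114).

Request:
arm_command:
  plan:
    - {"xyz": [0.015,-0.002,0.015],"twist": 0}
    - {"xyz": [0.015,-0.002,0.015],"twist": 0}
    - {"xyz": [0.013,0,0.015],"twist": 0}
    - {"xyz": [0,0,0.012],"twist": 0}
    - {"xyz": [0,0,0.007],"twist": 0}
    - {"xyz": [0,0,0.002],"twist": 0}
    - {"xyz": [0,0,0],"twist": 0}
    - {"xyz": [0,0,0],"twist": 0}

```text
time_s: 15.85
tcp_pos: [0.4104, 0.2389, 0.1193]
orientation: [0.0, 0.016, 1.0, 0.0]
contact_force: [0.4, -0.0, 0.1]
opening: 0.005
grasp_force: 0.0
```

Request:
arm_command:
  plan:
    - {"xyz": [0,0,0.002],"twist": 0}
    - {"xyz": [0,0,0.001],"twist": 0}
    - {"xyz": [0,0,0.001],"twist": 0}
    - {"xyz": [0,0,0],"twist": 0}
    - {"xyz": [0,0,0],"twist": 0}

```text
time_s: 16.27
tcp_pos: [0.4099, 0.2388, 0.1148]
orientation: [0.0, 0.016, 1.0, 0.0]
contact_force: [-0.4, 0.6, -0.6]
opening: 0.005
grasp_force: 0.0
```

Request:
arm_command:
  plan:
    - {"xyz": [0,0,0.001],"twist": 0}
    - {"xyz": [0,0,0.0005],"twist": 0}
    - {"xyz": [0,0,0],"twist": 0}

```text
time_s: 16.52
tcp_pos: [0.41, 0.2388, 0.1139]
orientation: [0.0, 0.016, 1.0, 0.0]
contact_force: [-2.4, -0.9, 7.1]
opening: 0.002
grasp_force: 3.6
```

Request:
arm_command:
  plan:
    - {"xyz": [0,0,-0.03],"twist": 0}
    - {"xyz": [0,0,-0.03],"twist": 0}
    - {"xyz": [0,-0.02,-0.03],"twist": 0}
    - {"xyz": [0,0,0],"twist": 0}
    - {"xyz": [0,0,0],"twist": 0}
  grip: 60

```text
time_s: 16.93
tcp_pos: [0.4097, 0.2186, 0.2042]
orientation: [0.001, 0.017, 1.0, 0.0]
contact_force: [-0.2, 0.2, 0.7]
opening: 0.359
grasp_force: 0.0
```

```bash
python3 -c "
from h import *
go(.461,.096,.2,35.5+90-1.9)"; python3 cov.py | head -3
```

```text
t 16.9333 tcp [0.4097 0.2186 0.2042] ty 88.06 zax [ 0.003  0.001 -1.   ] twist -0.6202 shift [ 0.0251 -0.1305  0.0043] open 0.359 gf 0.0 F [-0.2  0.2  0.7] J [ 0.24  0.21  1.73  0.    1.2  -1.3 ]
t 16.9333 tcp [0.4097 0.2186 0.2042] ty 88.06 zax [ 0.003  0.001 -1.   ] twist -0.0006 shift [0.0255 0.0175 0.0642] open 0.359 gf 0.0 F [-0.2  0.2  0.7] J [ 0.24  0.21  1.73  0.    1.2  -1.3 ]
blue px in bay 0
0 [[217, 205], [237, 197], [206, 195]] [[217, 219, 214], [180, 184, 179], [48, 51, 52]]
```

The press touched at 0.1139, as expected for a shut cover, so the filter must be home under it. Now the knob.

Request:
arm_command:
  plan:
    - {"xyz": [0,0,0],"twist": -0.1075}
    - {"xyz": [0,0,0],"twist": -0.1075}
    - {"xyz": [0,0,0],"twist": -0.1075}
    - {"xyz": [0,0,0],"twist": -0.1075}
    - {"xyz": [0,0,0],"twist": -0.1075}
    - {"xyz": [0,0,0],"twist": -0.1075}
    - {"xyz": [0.005,-0.03,0],"twist": 0}
    - {"xyz": [0.005,-0.03,0],"twist": 0}
    - {"xyz": [0.005,-0.03,0],"twist": 0}
    - {"xyz": [0.005,-0.03,0],"twist": 0}
    - {"xyz": [0,0,0],"twist": 0}
    - {"xyz": [0,0,0],"twist": 0}

```text
time_s: 17.98
tcp_pos: [0.4616, 0.1086, 0.2017]
orientation: [-0.001, -0.3, 0.954, 0.001]
contact_force: [-0.0, 0.5, 0.0]
opening: 0.597
grasp_force: 0.0
```

```bash
python3 -c "
from h import *
go(.461,.096,.122,125)"
```

```text
t 17.9833 tcp [0.4616 0.1086 0.2017] ty 124.95 zax [-0.003  0.    -1.   ] twist -0.0008 shift [ 0.0075 -0.0101  0.0797] open 0.597 gf 0.0 F [-0.   0.5  0. ] J [-0.02  0.24  1.7   0.    1.21 -2.2 ]
```

Request:
arm_command:
  plan:
    - {"xyz": [0.0075,-0.01,0.01],"twist": 0}
    - {"xyz": [0,0,0.02],"twist": 0}
    - {"xyz": [0,0,0.02],"twist": 0}
    - {"xyz": [0,0,0.018],"twist": 0}
    - {"xyz": [0,0,0.01],"twist": 0}
    - {"xyz": [0,0,0],"twist": 0}
    - {"xyz": [0,0,0],"twist": 0}

```text
time_s: 18.57
tcp_pos: [0.4608, 0.0976, 0.1248]
orientation: [-0.001, -0.302, 0.953, 0.0]
contact_force: [-0.8, 0.9, -0.4]
opening: 0.599
grasp_force: 0.0
```

Request:
arm_command:
  plan:
    - {"xyz": [0,0,0],"twist": 0}
    - {"xyz": [0,0,0],"twist": 0}
    - {"xyz": [0,0,0],"twist": 0}
    - {"xyz": [0,0,0],"twist": 0}
    - {"xyz": [0,0,0],"twist": 0}
    - {"xyz": [0,0,0],"twist": 0}
    - {"xyz": [0,0,0],"twist": 0}
    - {"xyz": [0,0,0],"twist": 0}
    - {"xyz": [0,0,0],"twist": 0}
  grip: 0
  grip_force: 15

```text
time_s: 19.32
tcp_pos: [0.461, 0.0974, 0.1255]
orientation: [-0.0, -0.301, 0.954, 0.001]
contact_force: [-1.3, 5.6, 3.1]
opening: 0.159
grasp_force: 15.0
```

```bash
python3 -c "
from h import *
go(.461,.096,.122,125); print(robot.state()['moment'])"
```

```text
t 19.3167 tcp [0.461  0.0974 0.1255] ty 125.07 zax [-0.001  0.001 -1.   ] twist 0.0012 shift [ 0.0008 -0.0011  0.0035] open 0.159 gf 15.000240469817072 F [-1.3  5.6  3.1] J [-0.04  0.33  1.8   0.    1.01 -2.23]
[ 0.86811335  0.43741841 -0.02874719]
```

Request:
arm_command:
  plan:
    - {"xyz": [0,0.001,0],"twist": 0}
    - {"xyz": [0,0,0],"twist": 0}
    - {"xyz": [0,0,0],"twist": 0.06}
    - {"xyz": [0,0,0],"twist": 0.06}
    - {"xyz": [0,0,0],"twist": 0.06}
    - {"xyz": [0,0,0],"twist": 0.06}
    - {"xyz": [0,0,0],"twist": 0.06}
    - {"xyz": [0,0,0],"twist": 0.06}
    - {"xyz": [0,0,0],"twist": 0.06}
    - {"xyz": [0,0,0],"twist": 0}
  grip_force: 25

```text
time_s: 20.15
tcp_pos: [0.4618, 0.0955, 0.1255]
orientation: [0.001, -0.094, 0.996, -0.002]
contact_force: [2.6, -11.7, -0.5]
opening: 0.156
grasp_force: 25.0
```

```bash
python3 -c "
from h import *
go(.461,.0965,.1255,75.6); print(robot.state()['moment'])"
```

```text
t 20.15 tcp [0.4618 0.0955 0.1255] ty 100.84 zax [ 0.002 -0.004 -1.   ] twist 0.4406 shift [ 0.001   0.0008 -0.    ] open 0.156 gf 25.001035525929183 F [  2.6 -11.7  -0.5] J [-0.04  0.33  1.8  -0.    1.01 -1.8 ]
[-1.95442584 -0.43261993 -0.0263991 ]
```

Request:
arm_command:
  plan:
    - {"xyz": [0,-0.0007,0],"twist": 0.06}
    - {"xyz": [0,0,0],"twist": 0.06}
    - {"xyz": [0,0,0],"twist": 0.06}
    - {"xyz": [0,0,0],"twist": 0.06}
    - {"xyz": [0,0,0],"twist": 0.06}
    - {"xyz": [0,0,0],"twist": 0.06}
    - {"xyz": [0,0,0],"twist": 0.06}
    - {"xyz": [0,0,0],"twist": 0.02}
    - {"xyz": [0,0,0],"twist": 0}
    - {"xyz": [0,0,0],"twist": 0}

```text
time_s: 20.98
tcp_pos: [0.4618, 0.0933, 0.1255]
orientation: [0.001, 0.123, 0.992, -0.003]
contact_force: [0.7, -24.0, 1.0]
opening: 0.159
grasp_force: 25.0
```

```bash
python3 -c "
from h import *
go(.461,.0965,.1255,75.6); print(robot.state()['moment'])"
```

```text
t 20.9833 tcp [0.4618 0.0933 0.1255] ty 75.83 zax [ 0.001 -0.007 -1.   ] twist 0.0041 shift [ 0.0015  0.0029 -0.    ] open 0.159 gf 25.00096260337159 F [  0.7 -24.    1. ] J [-0.05  0.33  1.8  -0.01  1.01 -1.37]
[-3.78384246 -0.05888005  0.04677091]
```

Angle reached. There is some side load from an axis offset, so I ease it off before letting go.

Request:
arm_command:
  plan:
    - {"xyz": [0,-0.001,0],"twist": 0}
    - {"xyz": [0,-0.001,0],"twist": 0}
    - {"xyz": [0,-0.0005,0],"twist": 0}
    - {"xyz": [0,0,0],"twist": 0}
    - {"xyz": [0,0,0],"twist": 0}
  grip_force: 15

```text
time_s: 21.4
tcp_pos: [0.4616, 0.093, 0.1255]
orientation: [0.002, 0.124, 0.992, -0.001]
contact_force: [4.8, -7.3, -1.6]
opening: 0.156
grasp_force: 15.0
```

```bash
python3 -c "
from h import *
go(.461,.0965,.1255,75.6); print(robot.state()['moment'])"
```

```text
t 21.4 tcp [0.4616 0.093  0.1255] ty 75.79 zax [ 0.003 -0.002 -1.   ] twist 0.0033 shift [0.0015 0.0032 0.    ] open 0.156 gf 14.999813886824995 F [ 4.8 -7.3 -1.6] J [-0.05  0.32  1.81 -0.    1.01 -1.37]
[-1.24502874 -0.84724629  0.01921954]
```

Request:
arm_command:
  plan:
    - {"xyz": [0,0,0],"twist": 0}
    - {"xyz": [0,0,0],"twist": 0}
    - {"xyz": [0,0,0],"twist": 0}
    - {"xyz": [0,0,0],"twist": 0}
    - {"xyz": [0,0,0],"twist": 0}
    - {"xyz": [0,0,0],"twist": 0}
    - {"xyz": [0,0,-0.02],"twist": 0}
    - {"xyz": [0,0,-0.03],"twist": 0}
    - {"xyz": [0,0,-0.03],"twist": 0}
    - {"xyz": [0,0,-0.03],"twist": 0}
    - {"xyz": [0,0,0],"twist": 0}
  grip: 55

```text
time_s: 22.32
tcp_pos: [0.4622, 0.0944, 0.2405]
orientation: [0.005, 0.123, 0.992, 0.0]
contact_force: [0.0, 0.2, 0.4]
opening: 0.548
grasp_force: 0.0
```

Request:
arm_command:
  plan:
    - {"xyz": [0.01,-0.035,0],"twist": 0}
    - {"xyz": [0.01,-0.035,0],"twist": 0}
    - {"xyz": [0.01,-0.035,0],"twist": 0}
    - {"xyz": [0.01,-0.035,0],"twist": 0}
    - {"xyz": [0.01,-0.035,0],"twist": 0}
    - {"xyz": [0.01,-0.035,0],"twist": 0}
    - {"xyz": [0.01,-0.035,0],"twist": 0}
    - {"xyz": [0,-0.035,0],"twist": 0}
    - {"xyz": [0,0,0],"twist": 0}
    - {"xyz": [0,0,0],"twist": 0}

```text
time_s: 23.15
tcp_pos: [0.3233, -0.1609, 0.2348]
orientation: [-0.0, 0.125, 0.992, 0.0]
contact_force: [0.3, 1.4, -0.1]
opening: 0.552
grasp_force: 0.0
```

```bash
cat > kn.py <<'E'
from h import *
g=grab('top'); im=g['color'].astype(float).mean(2); print(robot.state()['tcp_pos'])
a=np.radians(-1.9);X=np.array([np.cos(a),np.sin(a)]);Y=np.array([-X[1],X[0]]);o=np.array([.4728,.1868]); c=o+X*-.009+Y*-.0915
from scipy.ndimage import map_coordinates
# pointer line: mean brightness along radii at bar-top height; marks: brightest at r 28-40 mm, panel height
for nm,z,r in(("pointer",.146,np.arange(.006,.025,.001)),("marks",.105,np.arange(.030,.040,.001))):
    v=[]
    for th in range(-90,100,5):
        w=np.radians(th); d=X*np.cos(w)+Y*np.sin(w); q=proj(g,[[*(c+d*k),z] for k in r]); v.append((int(map_coordinates(im,[q[:,1],q[:,0]],order=1).mean()),th))
    print(nm,' '.join(f"{t}:{b}" for b,t in v))
E
python3 kn.py; python3 cov.py | sed -n 2,3p
```

```text
[ 0.32361579 -0.15987733  0.23487068]
pointer -90:57 -85:56 -80:54 -75:53 -70:52 -65:52 -60:53 -55:54 -50:56 -45:58 -40:61 -35:65 -30:70 -25:75 -20:78 -15:79 -10:77 -5:72 0:68 5:63 10:58 15:55 20:53 25:52 30:52 35:51 40:51 45:50 50:48 55:47 60:47 65:47 70:48 75:48 80:49 85:49 90:47 95:46
marks -90:50 -85:49 -80:52 -75:59 -70:70 -65:74 -60:66 -55:57 -50:58 -45:66 -40:71 -35:65 -30:56 -25:56 -20:66 -15:75 -10:73 -5:62 0:57 5:61 10:67 15:68 20:62 25:54 30:58 35:67 40:74 45:70 50:60 55:56 60:57 65:59 70:58 75:55 80:53 85:52 90:52 95:50
blue px in bay 0
0 [[217, 205], [237, 197], [206, 195]] [[152, 155, 151], [45, 47, 49], [34, 36, 37]]
```

The marks read 40° (1), 13° (2), −13° (3), −39° (4) and −65° (5), and the pointer is at −15°, so the knob is at speed 3. I make one last check of the cover from the top and hand in.

```bash
python3 -c "
from h import *
g=grab('top'); im=g['color']
a=np.radians(-1.9);X=np.array([np.cos(a),np.sin(a)]);Y=np.array([-X[1],X[0]]);o=np.array([.4728,.1868])
for lx,ly,z in((-.07,-.03,.114),(-.07,.135,.114),(-.088,.053,.113),(0,.053,.114),(.1,.053,.2)):
  u,v=proj(g,[*(o+X*lx+Y*ly),z])[0].round().astype(int); print(lx,ly,im[v-1:v+2,u-1:u+2].mean((0,1)).round())
print(robot.state()['contact_force'].round(1)); print(robot.finish_job())"
```

```text
-0.07 -0.03 [147. 151. 153.]
-0.07 0.135 [224. 227. 229.]
-0.088 0.053 [54. 55. 58.]
0 0.053 [205. 210. 215.]
0.1 0.053 [114. 115. 114.]
[-0.1 -0.  -1. ]
the job is handed in; nothing more can be done
None
```

I set the filter down fully home in the bay, shut the cover over it, turned the knob to speed 3, and handed the job in at about 23 s; the cover fell the last part of its swing by itself, and I didn't go near the mug, notebook or calculator or check them again afterwards.

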